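# Tidy the rubber stamps and their ink pad

### The job

Stand the four rubber stamps upright on the cork squares of the stamp board, one in the middle of each square, in order of size: the tallest on the square nearest the low shelf, the shortest on the square farthest from it. Put the ink pad away too: slide it lengthwise in under the low shelf until nothing of it sticks out in front. Leave the paper cup and the roll of tape where they stand.

Things in the scene. Friction and masses are not known exactly. Their poses are not given: they have to be found in the camera images.
- stamp_a: smallest of four wooden rubber stamps: square block 26 x 26 mm, 16 mm high (black rubber underneath), with a round upright light-wood handle 18 mm across on its middle (widest from 24 mm above the underside to 6 mm below its flat top); 54 mm tall in all. Loose, standing upright on the desk. Origin: centre of the underside, z up, x and y along the block's sides
- stamp_b: second smallest of four wooden rubber stamps: square block 34 x 34 mm, 16 mm high (black rubber underneath), with a round upright light-wood handle 20 mm across on its middle (widest from 24 mm above the underside to 6 mm below its flat top); 66 mm tall in all. Loose, standing upright on the desk. Origin: centre of the underside, z up, x and y along the block's sides
- stamp_c: second tallest of four wooden rubber stamps: square block 42 x 42 mm, 16 mm high (black rubber underneath), with a round upright light-wood handle 22 mm across on its middle (widest from 24 mm above the underside to 6 mm below its flat top); 78 mm tall in all. Loose, standing upright on the desk. Origin: centre of the underside, z up, x and y along the block's sides
- stamp_d: tallest of four wooden rubber stamps: square block 50 x 50 mm, 16 mm high (black rubber underneath), with a round upright light-wood handle 24 mm across on its middle (widest from 24 mm above the underside to 6 mm below its flat top); 90 mm tall in all. Loose, standing upright on the desk. Origin: centre of the underside, z up, x and y along the block's sides
- ink_pad: flat closed metal ink-pad tin, dark below and bright above, 100 mm long (its x), 60 mm wide (its y), 22 mm high, about 140 g, loose, lying flat on the desk. Origin: centre of the underside
- stamp_board: fixed flat white board, 80 mm (its x) by 290 mm (its y), top 10 mm above the desk, with a row of four flat cork squares 54 mm wide, flush with its top, centred at y = -105, -35, 35 and 105 mm, x = 0. Origin: centre of the underside. Both ends are alike; the low shelf may stand beyond its +y or its -y end
- low_shelf: fixed plywood shelf on two side walls, 120 mm wide (its y), 160 deep (x), top 46 mm above the desk. Space below: 34 mm high, 90 wide, open only in front (-x), with a stop 115 mm behind the front edge. A black clock stands on its rear (x = 124 to 146, up to 106 mm above the desk). Origin: at desk height under the middle of the overhang's front edge; x points inwards
- paper_cup: bystander: white open paper cup, 68 mm across, 75 mm high, standing on the desk. Origin: centre of the underside
- tape_roll: bystander: ring of clear tape lying flat, 90 mm across, 24 mm high. Origin: centre of the underside
Not all that is in view belongs to the job. What is shaped like the stamp_d but green or purple is not meant.

How it is judged:
By the outcome, as a careful person would: the job done as asked, in the order asked, and still so for the second after the job is handed in, with the robot touching nothing.
It also fails if it takes over 144 s, if anything falls off the work surface, if the arm or the gripper's body presses on something with over 40 N, if the wrist force passes 120 N, or if a joint passes its speed limit or range.

### The arm

A 6-joint arm with a two-finger parallel gripper is mounted at the origin on the work surface. World frame = base frame: x ahead of the robot, y to its left, z up, the work surface at z = 0. Lengths are in mm, angles in rad, forces in N, time in s.
With the tool pointing down it reaches from about 300 to 775 mm from the base axis. Payload 14.6 kg.
Tool frame: the origin (TCP) lies between the finger pads; the fingertips stand ahead of it and the grasp point (between the pads) lies 11 mm behind it (manip.finger_overhang is the z of the fingertips in the tool frame, in mm); z points along the fingers, y is the line along which they close (so a half turn about z gives the same grasp; the last joint's range is limited). The gripper opens to 94 mm and grips with 3 to 60 N. Pads are 16 mm wide; open, the fingers measure 119 mm over their backs; the gripper's body (75 mm by 177 mm) begins 78 mm behind the grasp point.
Start: joints at [1.115, 0.3, 1.521, -0, 1.321, -0.067], TCP at [208.49, 508.941, 213.446] pointing down, gripper open.
Joint ranges: [-3.03, 3.03], [-0.79, 2.21], [0.23, 2.52], [-1.04, 4.18], [0, 3.07], [-2.55, 2.55]. Speed limits (rad/s): [2.22, 2.22, 2.57, 3.14, 3.14, 3.14].

### API

Orientations are given as [roll, pitch, yaw] about the fixed x, y, z axes, in that order (R = Rz(yaw) Ry(pitch) Rx(roll)).
In Python, from cell import manip gives the robot as it stands.
- The arm moves only by the tool jog_arm, never from a script. Its argument "series" is a list of rows, each a list of 7 numbers: the shift along the world's x, y, z as a fraction of full scale, then the turn, a rotation vector about the world's x, y, z as a fraction of full scale, then the closure, from 0 (fully open) to 1 (shut). In form: [[dx, dy, dz, wx, wy, wz, fingers], ...]. A call has 1 to 8 rows; each row is the pose to reach, as a shift and turn from the pose commanded when the call began; what a row does not reach only later rows make up. Full scale, the value 1, is 120 mm for a shift and 90 degrees for a turn. A row lasts 1/12 s, in which the tool goes at most 41.7 mm and 7.16 degrees, less where a joint would pass 70% of its speed; a pose out of reach is approached as far as the arm can. A call with a number of a shift or a turn outside -1 to 1 is refused whole. A call with a gripper value outside its range is refused whole. The fingers move at their own pace and stop on an object; "grip_force" is the grip in N (left out, the last holds). Time passes only in rows, so rows that repeat a pose let the fingers close. It gives the time, the measured TCP pose, the force, the opening and the grip force at its end, in the units of the state.
- manip.read_state(): the state, without advancing time (a new reading comes with each control period).
- manip.camera(name): name is "side" or "top" or "wrist"; returns a dict with "frame" (384x512x3 uint8, red, green, blue), "vfov" (degrees; the focal length in pixels is half the picture's height over the tangent of half this angle, whatever the lens; pixels are square), "cx", "cy" (the principal point, pixels), "k1" (the pictures are not rectified: a ray, as slopes to the right and down, at radius r is drawn at 1 + k1 r^2 times it, then the intrinsics apply), "R" (3x3) and "t" (3): a world point X has camera coordinates R X + t; the wrist camera has in their place "hand_eye" (4x4, takes a point from camera to tool coordinates, whose origin is the TCP and whose axes are the flange's). Camera axes: x right, y down, z forward; pixel columns grow to the right and rows downward; lengths in mm; the calibration is good to about 2 mm. A picture is of the moment at which its call begins: read the wrist's pose just before it. There is no depth.
- manip.sign_off(): hands the job in; it is judged then, once.
The state is a dict: "clock": time; "joints": joint angles; "qd": joint speeds; "effort": joint torques, N m; "eef_pos": TCP position; "eef_rot": TCP orientation; "wrist_force": force on the tool from outside, world axes, zero at the start; "moment": the same for the moment, N m; "finger_gap": finger opening in mm; "finger_force": force on a finger pad.
Only numpy, scipy, OpenCV 4.12 (cv2) and the standard library are available. Lean on these libraries where they do the work, as an engineer would, in place of code of your own. Each camera call takes 0.05 s, during which the arm holds its last target. There are 200 camera calls.

## Working session

There is one attempt and no reset: what is moved stays moved. The work goes in short steps, Python scripts to look and compute and a tool call to move; the robot and the scene stay as the last step left them, time stands still between calls to the robot, and variables do not carry over. Pictures are saved under pics/ and viewed, at most 14 in all, crops included, and the job is handed in when it is done.

Besides the shell and the picture viewer there is one more tool, called in YAML: its name, and indented under it one key for each argument. jog_arm: Moves the arm, as the interface text tells. Its arguments: {"type":"object","properties":{"series":{"type":"array"},"grip_force":{"type":"number"}},"required":["series"]}

```bash
ls; mkdir -p pics
python3 - <<'E'
from cell import manip
import cv2,numpy as np
print(manip.read_state(), manip.finger_overhang)
for n in ["top","side"]:
    c=manip.camera(n); cv2.imwrite(f"pics/{n}0.png",cv2.resize(c["frame"][:,:,::-1],(800,600),interpolation=cv2.INTER_CUBIC))
    np.save(f"pics/{n}0.npy",c["frame"])
    print(n,{k:v for k,v in c.items() if k!="frame"})
E
```

```text
pics
{'clock': 0.0, 'joints': array([ 1.11540576e+00,  3.00452191e-01,  1.52162977e+00, -4.99222033e-06,
        1.32068582e+00, -6.66131244e-02]), 'qd': array([0.00111565, 0.00030515, 0.00030316, 0.00139441, 0.00163142,
       0.0005725 ]), 'effort': array([-2.50358744e-04, -5.31824684e+01, -3.52726972e+01,  7.07186619e-02,
        2.46373558e-02, -2.94695084e-06]), 'eef_pos': array([208.37302143, 508.70769494, 212.87610081]), 'eef_rot': array([-3.14041981e+00, -7.33961518e-05,  2.75281641e+00]), 'wrist_force': array([-0.02841798, -0.35966435, -0.28487817]), 'moment': array([ 0.00930196, -0.0205776 ,  0.02246795]), 'finger_force': 0.0, 'finger_gap': 94.1829755800849} 8.0
top {'vfov': 42.17295108787681, 'cx': 254.12473262513794, 'cy': 186.27722977019727, 'k1': 0.04281228216151935, 'R': array([[-0.00721188, -0.99983136, -0.01688929],
       [-0.99632115,  0.00862683, -0.08526277],
       [ 0.08539409,  0.01621225, -0.99621534]]), 't': array([  14.03966494,  437.72017366, 1498.26778472])}
side {'vfov': 54.81930416543654, 'cx': 258.46263414720147, 'cy': 191.7911456627332, 'k1': -0.09728849493811174, 'R': array([[-0.85802312,  0.51351392, -0.00998925],
       [ 0.31591741,  0.5123275 , -0.79857168],
       [-0.40495991, -0.68834874, -0.60181683]]), 't': array([ 383.34973133,  -99.25086302, 1268.55402753])}
```

View pics/top0.png

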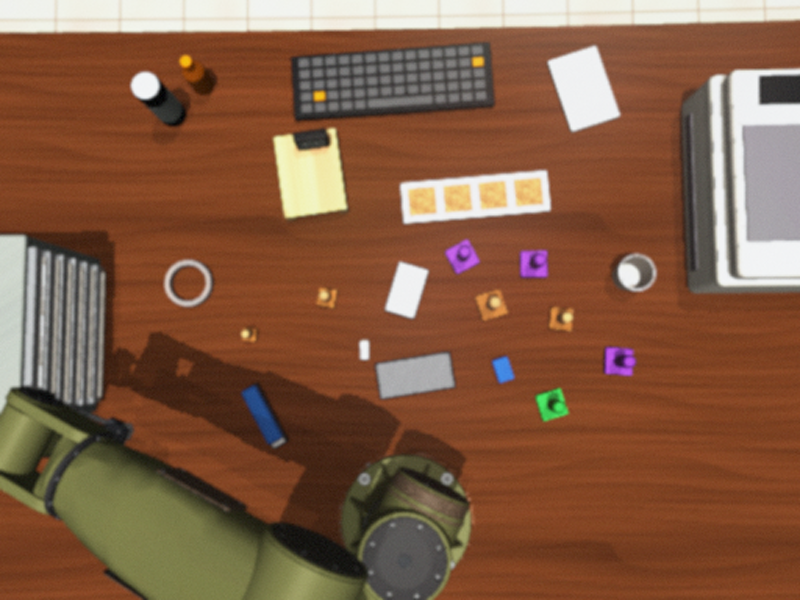

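View pics/side0.png

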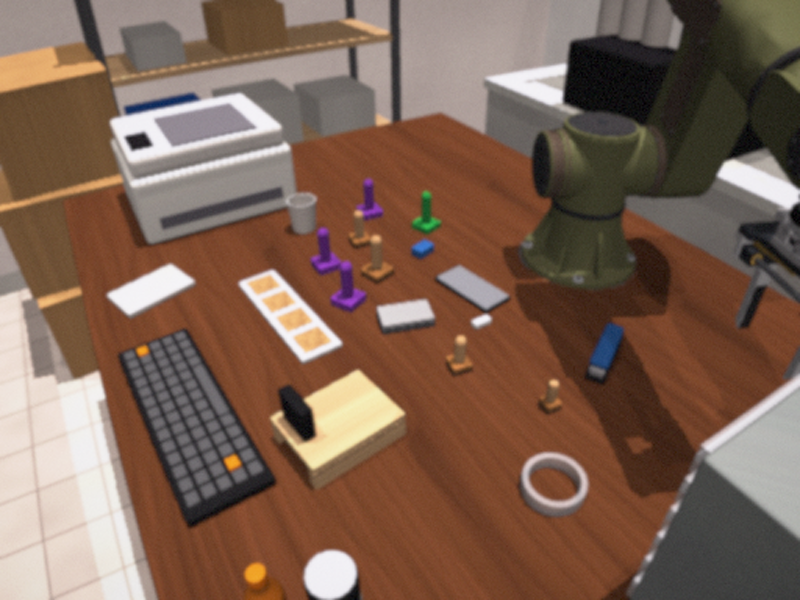

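The top view shows wooden stamps at (491,305), (562,318), (327,297) and (248,334). Purple look-alikes are at (462,256), (534,263) and (619,361), and a green one at (552,404). The board is at (475,197). The yellow plywood shelf is at (311,173) with its clock at the far end, so it opens toward the robot and stands to the left of the board. There are several ink pad candidates: the bright block at (407,290), the grey plate at (415,375), and the white paper at (583,88). The side view shows the block at (405,316) with a dark lower part and real height. The grey plate is thinner and larger.

```bash
cat > h.py <<'E'
from cell import manip
import cv2,numpy as np
from scipy.spatial.transform import Rotation as Ro
def K(c):
    f=c["frame"].shape[0]/2/np.tan(np.radians(c["vfov"])/2)
    return np.array([[f,0,c["cx"]],[0,f,c["cy"]],[0,0,1.]])
def cast(c,px,z):
    """pixels -> world points on plane z"""
    px=np.asarray(px,float).reshape(-1,1,2); k=K(c)
    s=cv2.undistortPoints(px,k,np.array([c["k1"],0,0,0,0]))[:,0]
    d=np.c_[s,np.ones(len(s))]@c["R"]; o=-c["R"].T@c["t"]
    return o+d*((z-o[2])/d[:,2])[:,None]
def proj(c,X):
    return cv2.projectPoints(np.atleast_2d(np.asarray(X,float)),cv2.Rodrigues(c["R"])[0],c["t"],K(c),np.array([c["k1"],0,0,0,0]))[0][:,0]
def cam(n):
    if n!="wrist": return manip.camera(n)
    s=manip.read_state(); c=manip.camera(n)
    T=np.eye(4); T[:3,:3]=Ro.from_euler("xyz",s["eef_rot"]).as_matrix(); T[:3,3]=s["eef_pos"]
    W=np.linalg.inv(T@c["hand_eye"]); c["R"]=W[:3,:3]; c["t"]=W[:3,3]; return c
def blobs(c,lo,hi,amin=20,roi=None):
    hsv=cv2.cvtColor(c["frame"],cv2.COLOR_RGB2HSV); m=cv2.inRange(hsv,np.array(lo),np.array(hi))
    if roi:
        q=np.zeros_like(m); x0,y0,x1,y1=roi; q[y0:y1,x0:x1]=m[y0:y1,x0:x1]; m=q
    return m,[k for k in cv2.findContours(m,cv2.RETR_EXTERNAL,cv2.CHAIN_APPROX_NONE)[0] if cv2.contourArea(k)>amin]
def rect(c,k,z):
    """min-area rectangle of a contour on plane z: centre, (long,short), yaw of long side"""
    p=cast(c,k[:,0,:],z)[:,:2].astype(np.float32); (x,y),(w,h),a=cv2.minAreaRect(p)
    if w<h: w,h,a=h,w,a+90
    return np.round([x,y,w,h,(a+90)%180-90],1)
E
python3 - <<'E'
from h import *
c=manip.camera("top"); f=c["frame"]; cv2.imwrite("pics/c1.png",cv2.resize(f[85:275,140:410,::-1],None,fx=2.9,fy=2.9,interpolation=cv2.INTER_CUBIC))
hsv=cv2.cvtColor(f,cv2.COLOR_RGB2HSV)
for n,p in dict(d=(491,305),c=(562,318),b=(327,297),a=(248,334),pad=(407,290),plate=(415,375),shelf=(300,190),board=(475,215),cork=(493,194),desk=(380,260),dblock=(483,312)).items():
    print(n,hsv[int(p[1]*.64),int(p[0]*.64)])
for nm,lo,hi,z,roi in [("white",(0,0,140),(180,70,255),10,(180,80,380,250)),("shelf",(20,40,120),(40,255,255),46,(150,70,240,150)),("cork",(10,60,150),(30,255,255),10,(250,100,360,150)),("stamps",(8,100,150),(25,255,255),16,(140,170,380,230))]:
    m,ks=blobs(c,lo,hi,15,roi)
    for k in ks: print(nm,k[:,0].mean(0).round(),rect(c,k,z))
E
```

```text
d [ 16 132 181]
c [ 16 134 131]
b [ 17 129 193]
a [ 21 116 217]
pad [120   1 242]
plate [120   3 172]
shelf [ 29  62 242]
board [105   2 240]
cork [ 21 122 241]
desk [ 11 174 144]
dblock [ 14 172 191]
white [266. 239.] [275.2 -22.  139.7  64.4 -81.3]
white [233. 224.] [ 3.254e+02  7.590e+01  3.950e+01  1.830e+01 -2.000e-01]
white [260. 185.] [442.   -7.  103.2  63.6 -17.4]
white [304. 126.] [ 625.  -143.8  294.7   85.2  -85.7]
white [216. 114.] [665.6 131.7 118.6  17.4   8.1]
white [190. 113.] [672.3 205.2 159.2  73.2   7.5]
white [371.  81.] [ 759.3 -354.9   46.1   12.6   89.1]
shelf [199. 110.] [667.7 178.1 163.9 125.1   8.1]
cork [270. 128.] [618.4 -39.   52.1  51.7   3.8]
cork [292. 126.] [ 623.3 -108.7   51.6   51.3  -85.2]
cork [315. 124.] [ 628.8 -178.9   51.5   51.1    4.6]
cork [338. 122.] [ 634.1 -248.7   51.6   51.5  -85.4]
stamps [158. 215.] [355.9 302.2  27.7  24.3  89.5]
stamps [359. 204.] [ 383.3 -307.    46.4   43.6   82.4]
stamps [314. 194.] [ 411.7 -172.1   52.9   52.8  -72.7]
stamps [208. 190.] [428.6 150.5  38.6  35.8  77. ]
```

View pics/c1.png

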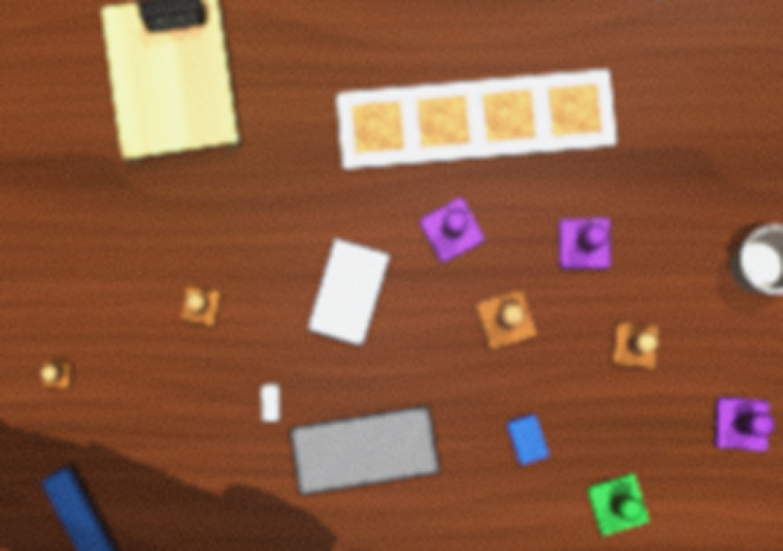

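The enlarged crop confirms the choices. The four orange-wood stamps, by crop pixel, are d (507,317), c (637,345), b (199,305) and a (55,375). They are the wooden ones, and their block sizes match. The ink pad is the bright tin at (349,290): it measures about 103x64, while the grey plate is 140 long and flat. Next I move towards stamps a and b for a close look.

jog_arm:
  series:
    - [0.75, -1, 0, 0, 0, -0.35, 0]
    - [0.75, -1, 0, 0, 0, -0.35, 0]
    - [0.75, -1, 0, 0, 0, -0.35, 0]
    - [0.75, -1, 0, 0, 0, -0.35, 0]
    - [0.75, -1, 0, 0, 0, -0.35, 0]
  grip_force: 25

```text
clock: 0.57
eef_pos: [300.6, 385.9, 213.5]
eef_rot: [-3.142, 0.001, 2.192]
wrist_force: [-0.6, 0.9, 0.1]
finger_gap: 94.2
finger_force: 0.0
```

jog_arm:
  series:
    - [0.5, -1, 0, 0, 0, -0.35, 0]
    - [0.5, -1, 0, 0, 0, -0.35, 0]
    - [0.5, -1, 0, 0, 0, -0.35, 0]
    - [0.5, -1, 0, 0, 0, -0.35, 0]
    - [0.5, -1, 0, 0, 0, -0.35, 0]
    - [0.5, -1, 0, 0, 0, -0.35, 0]

```text
clock: 1.07
eef_pos: [358.9, 268.2, 213.5]
eef_rot: [3.142, -0.0, 1.649]
wrist_force: [-0.2, -0.5, 0.1]
finger_gap: 94.2
finger_force: 0.0
```

Run:
```python
from h import *
c=cam("wrist"); print(c["hand_eye"].round(3),c["vfov"],c["k1"]); s=manip.read_state(); print(s["eef_pos"],s["eef_rot"],s["joints"])
cv2.imwrite("pics/w1.png",c["frame"][:,:,::-1])
for nm,lo,hi,z in [("stamps",(8,90,165),(25,255,255),16)]:
    m,ks=blobs(c,lo,hi,60)
    for k in ks: print(nm,k[:,0].mean(0).round(),rect(c,k,z))
```

```text
[[ 0.00000e+00 -9.60000e-01 -2.79000e-01  8.11870e+01]
 [ 1.00000e+00 -0.00000e+00  1.00000e-03 -4.76000e-01]
 [-1.00000e-03 -2.79000e-01  9.60000e-01 -1.70988e+02]
 [ 0.00000e+00  0.00000e+00  0.00000e+00  1.00000e+00]] 60.338195012983356 -0.0388367968641263
[358.54841408 268.71488784 213.37090743] [-3.14140258e+00  3.22547154e-05  1.65377699e+00] [5.61340592e-01 7.07158582e-02 1.79290642e+00 6.14766642e-05
 1.27815396e+00 4.78342189e-01]
stamps [360. 370.] [527.1  -4.   80.2  49.8   3.4]
stamps [242. 372.] [368.4 -15.1 106.1  49.6   4.5]
stamps [137. 373.] [210.6 -29.1  69.9  49.6   5.7]
stamps [462. 343.] [662.7  48.8  80.   11.8 -73.4]
stamps [ 47. 343.] [92.7  4.5 79.2 11.2 83.4]
stamps [287. 293.] [406.6 128.4 217.9 117.3   5. ]
stamps [465. 228.] [626.3 219.5  94.4  50.   40.9]
stamps [299. 221.] [416.4 210.9  33.2  20.3 -58.3]
stamps [360.  34.] [455.6 419.   63.8  63.6  88.9]
stamps [278. 121.] [370.5 299.2 607.7 375.3  -4.6]
```

View pics/w1.png

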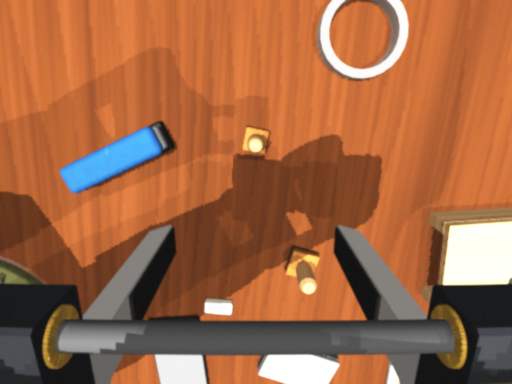

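The wrist view shows stamp a at (256,140), with its handle top at (257,145), and stamp b with its block at (300,262) and its handle leaning to (308,286). I'll sample colours to get a clean mask.

Run:
```python
from h import *
c=cam("wrist"); hsv=cv2.cvtColor(c["frame"],cv2.COLOR_RGB2HSV)
for n,p in dict(atop=(257,145),ablock=(249,134),ablock2=(266,133),bblock=(300,256),bside=(292,270),btop=(308,286),bshaft=(303,272),desk=(200,60),shadow=(220,180),desk2=(265,220)).items(): print(n,hsv[p[1],p[0]])
for n,h in dict(a=54,b=66).items():
    pass
m,ks=blobs(c,(17,0,200),(35,185,255),40,(230,110,340,310))
for k in ks: print(k[:,0].mean(0),cv2.boundingRect(k),cv2.contourArea(k))
print("proj a/b guess", proj(c,[[356,302,16],[428,150,16]]))
```

```text
atop [ 28  57 255]
ablock [ 22 145 254]
ablock2 [ 17 167 245]
bblock [ 14 176 203]
bside [ 21 151 253]
btop [ 29  35 255]
bshaft [ 15 141 152]
desk [ 11 183 213]
shadow [ 11 184 195]
desk2 [ 10 177 111]
[307.47727273 286.47727273] (300, 279, 16, 16) 183.0
[291.61538462 269.41025641] (286, 262, 11, 15) 83.5
[309.11627907 259.48837209] (299, 256, 20, 10) 89.5
[253.48598131 139.00934579] (243, 128, 25, 25) 268.5
proj a/b guess [[254.79453126 140.97852624]
 [302.15043376 267.68126295]]
```

```bash
cat >> h.py <<'E'
def stamp(c,guess,h,zb=0,r=45):
    """handle-top centre (x,y) and block rectangle of the stamp near guess (world xy)"""
    u,v=proj(c,[[*guess,zb+h/2]])[0]; roi=tuple(int(max(0,q)) for q in (u-r,v-r,u+r,v+r))
    big=lambda ks:max(ks,key=cv2.contourArea)
    t=big(blobs(c,(20,0,200),(40,110,255),10,roi)[1]); (x,y),rr=cv2.minEnclosingCircle(t)
    mo=cv2.moments(t); p=cast(c,[[mo["m10"]/mo["m00"],mo["m01"]/mo["m00"]]],zb+h)[0,:2]
    b=big(blobs(c,(14,0,120),(40,255,255),10,roi)[1])
    return p.round(1),round(rr,1),rect(c,b,zb+16)
E
python3 - <<'E'
from h import *
for i in range(2):
    c=cam("wrist")
    print(stamp(c,(356,302),54),stamp(c,(428,150),66))
t=cam("top")
for n,g,h in [("a",(356,302),54),("b",(428,150),66),("c",(383,-307),78),("d",(412,-172),90)]:
    try: print(n,stamp(t,g,h,r=20))
    except Exception as e: print(n,e)
E
```

```text
(array([356.6, 302.4]), 6.4, array([356.5, 302.3,  26.9,  25.7,  82.2])) (array([427.1, 153.1]), 7.0, array([427.7, 141.6,  60.1,  40.4, -88.5]))
(array([356.5, 302.4]), 6.4, array([356.7, 302. ,  27.3,  25.7,  82.2])) (array([427.2, 153.1]), 7.0, array([427.8, 141.8,  60.1,  40.6, -88.4]))
a max() iterable argument is empty
b max() iterable argument is empty
c max() iterable argument is empty
d max() iterable argument is empty
```

jog_arm:
  series:
    - [-0.016, 0.278, 0, 0, 0, -0.139, 0]
    - [-0.016, 0.278, 0, 0, 0, -0.139, 0.3]
    - [-0.016, 0.278, -0.9, 0, 0, -0.139, 0.3]
    - [-0.016, 0.278, -0.9, 0, 0, -0.139, 0.3]
    - [-0.016, 0.278, -0.9, 0, 0, -0.139, 0.3]
    - [-0.016, 0.278, -0.9, 0, 0, -0.139, 0.3]

```text
clock: 1.82
eef_pos: [354.2, 301.2, 101.0]
eef_rot: [-3.136, 0.006, 1.437]
wrist_force: [-0.6, 0.1, -0.0]
finger_gap: 66.6
finger_force: 0.0
```

jog_arm:
  series:
    - [0, 0, -0.3, 0, 0, 0, 0.3]
    - [0, 0, -0.55, 0, 0, 0, 0.3]
    - [0, 0, -0.637, 0, 0, 0, 0.3]
    - [0, 0, -0.637, 0, 0, 0, 0.3]
    - [0, 0, -0.637, 0, 0, 0, 1]
    - [0, 0, -0.637, 0, 0, 0, 1]
    - [0, 0, -0.637, 0, 0, 0, 1]
    - [0, 0, -0.637, 0, 0, 0, 1]

```text
clock: 2.48
eef_pos: [357.2, 302.8, 30.4]
eef_rot: [3.14, -0.002, 1.435]
wrist_force: [0.3, -0.3, 0.2]
finger_gap: 42.4
finger_force: 0.0
```

jog_arm:
  series:
    - [0, 0, 0, 0, 0, 0, 1]
    - [0, 0, 0, 0, 0, 0, 1]
    - [0, 0, 0, 0, 0, 0, 1]
    - [0, 0, 0, 0, 0, 0, 1]

```text
clock: 2.82
eef_pos: [356.6, 302.3, 29.1]
eef_rot: [3.141, -0.0, 1.435]
wrist_force: [0.1, 0.3, -0.4]
finger_gap: 17.4
finger_force: 25.0
```

jog_arm:
  series:
    - [0, 0, 0.5, 0, 0, 0, 1]
    - [0, 0, 1, 0, 0, 0, 1]
    - [0, 0, 1, 0, 0, 0, 1]
    - [0, 0, 1, 0, 0, 0, 1]

```text
clock: 3.15
eef_pos: [358.7, 303.9, 155.5]
eef_rot: [3.134, -0.007, 1.435]
wrist_force: [-0.4, 0.6, 0.7]
finger_gap: 17.7
finger_force: 25.0
```

jog_arm:
  series:
    - [0.25, -0.5, 0.2, 0, 0, 0.137, 1]
    - [0.5, -1, 0.2, 0, 0, 0.137, 1]
    - [0.5, -1, 0.2, 0, 0, 0.137, 1]
    - [0.5, -1, 0.2, 0, 0, 0.137, 1]

```text
clock: 3.48
eef_pos: [417.8, 179.5, 173.5]
eef_rot: [3.141, 0.0, 1.65]
wrist_force: [-0.1, 0.7, 0.3]
finger_gap: 17.4
finger_force: 25.0
```

jog_arm:
  series:
    - [0.25, -0.5, 0, 0, 0, 0, 1]
    - [0.5, -1, 0, 0, 0, 0, 1]
    - [0.5, -1, 0, 0, 0, 0, 1]
    - [0.5, -1, 0, 0, 0, 0, 1]

```text
clock: 3.82
eef_pos: [478.2, 58.1, 172.7]
eef_rot: [3.141, 0.001, 1.647]
wrist_force: [1.0, 0.7, -0.7]
finger_gap: 17.1
finger_force: 25.0
```

jog_arm:
  series:
    - [0.25, -0.5, 0, 0, 0, 0, 1]
    - [0.5, -1, 0, 0, 0, 0, 1]
    - [0.5, -1, 0, 0, 0, 0, 1]
    - [0.5, -1, 0, 0, 0, 0, 1]

```text
clock: 4.15
eef_pos: [538.0, -61.9, 172.5]
eef_rot: [3.142, 0.001, 1.647]
wrist_force: [0.1, 0.0, -0.5]
finger_gap: 17.7
finger_force: 25.0
```

jog_arm:
  series:
    - [0.25, -0.5, 0, 0, 0, 0, 1]
    - [0.5, -1, 0, 0, 0, 0, 1]
    - [0.5, -1, 0, 0, 0, 0, 1]
    - [0.5, -1, 0, 0, 0, 0, 1]
    - [0.5, -1, 0, 0, 0, 0, 1]

```text
clock: 4.57
eef_pos: [596.8, -179.3, 171.8]
eef_rot: [-3.14, -0.0, 1.648]
wrist_force: [-1.1, 0.5, 0.3]
finger_gap: 17.6
finger_force: 25.0
```

Run:
```python
from h import *
c=cam("wrist"); s=manip.read_state(); print(s["eef_pos"],s["eef_rot"],s["finger_gap"],s["wrist_force"])
cv2.imwrite("pics/w2.png",c["frame"][:,:,::-1])
hsv=cv2.cvtColor(c["frame"],cv2.COLOR_RGB2HSV)
for p in proj(c,[[634.1,-248.7,10],[628.8,-178.9,10],[623.3,-108.7,10],[618.4,-39,10]]).astype(int): print(p, hsv[p[1],p[0]] if 0<=p[1]<384 and 0<=p[0]<512 else '')
m,ks=blobs(c,(15,40,170),(35,170,255),200)
for k in ks: print(k[:,0].mean(0).round(),rect(c,k,10))
```

```text
[ 596.32244825 -177.56635695  172.05354722] [-3.14035411e+00 -7.91965696e-04  1.64896875e+00] 17.134381716246754 [-0.00878986  0.27555284  0.51713025]
[283 241] [10 19 81]
[285 179] [ 16 157 167]
[287 110] [ 24 121 247]
[289  33] [ 24 120 247]
[ 23. 302.] [ 331.7 -352.4   27.5   21.5   58. ]
[300. 231.] [ 654.7 -240.9   60.6   25.7  -64.8]
[296. 183.] [ 627.9 -177.1   55.6   54.4    4.4]
[289. 109.] [ 622.6 -107.8   54.6   54.2  -85.5]
[289.  30.] [617.6 -37.6  53.7  53.5   4.6]
```

View pics/w2.png

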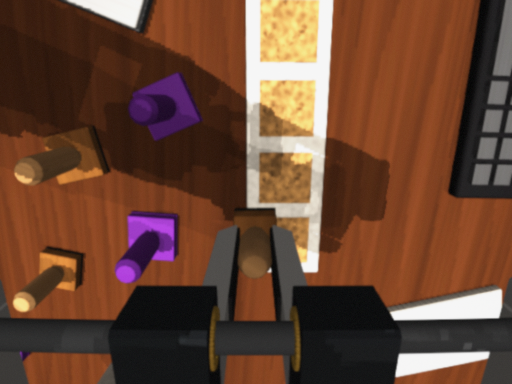

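The wrist view shows the held stamp a at (255,245) and the cork squares at (285,183), (289,109) and (289,30), agreeing with the top camera within 1.5 mm. I'm placing a on the far square.

jog_arm:
  series:
    - [0.15, -0.3, 0, 0, 0, 0, 1]
    - [0.31, -0.584, 0, 0, 0, 0, 1]
    - [0.31, -0.584, 0, 0, 0, 0, 1]
    - [0.31, -0.584, -0.35, 0, 0, 0, 1]
    - [0.31, -0.584, -0.7, 0, 0, 0, 1]
    - [0.31, -0.584, -0.7, 0, 0, 0, 1]
    - [0.31, -0.584, -0.7, 0, 0, 0, 1]

```text
clock: 5.2
eef_pos: [633.0, -245.7, 88.2]
eef_rot: [-3.138, -0.002, 1.652]
wrist_force: [0.8, -0.6, 1.2]
finger_gap: 17.4
finger_force: 25.0
```

jog_arm:
  series:
    - [0, 0, -0.15, 0, 0, 0, 1]
    - [0, 0, -0.28, 0, 0, 0, 1]
    - [0, 0, -0.36, 0, 0, 0, 1]
    - [0, 0, -0.39, 0, 0, 0, 1]
    - [0, 0, -0.41, 0, 0, 0, 1]
    - [0, 0, -0.41, 0, 0, 0, 1]
    - [0, 0, -0.41, 0, 0, 0, 1]

```text
clock: 5.78
eef_pos: [634.3, -247.9, 41.2]
eef_rot: [3.14, 0.001, 1.65]
wrist_force: [1.0, -0.1, 0.3]
finger_gap: 17.3
finger_force: 25.0
```

Run:
```python
from h import *
s=manip.read_state(); print(s["eef_pos"],s["eef_rot"],s["finger_gap"],s["wrist_force"])
```

```text
[ 634.28830527 -247.88172118   41.15244649] [3.14019733e+00 7.64644103e-04 1.65018860e+00] 17.286854833613216 [ 0.96482513 -0.05125676  0.25029091]
```

jog_arm:
  series:
    - [0, 0, -0.005, 0, 0, 0, 1]
    - [0, 0, -0.01, 0, 0, 0, 1]
    - [0, 0, -0.01, 0, 0, 0, 1]
    - [0, 0, -0.01, 0, 0, 0, 1]

```text
clock: 6.12
eef_pos: [634.0, -247.9, 39.1]
eef_rot: [3.141, 0.0, 1.65]
wrist_force: [0.6, -0.2, 1.5]
finger_gap: 17.3
finger_force: 25.0
```

Touching (1.5 N). Release, rise, and go to view stamps d and c.

jog_arm:
  series:
    - [0, 0, 0, 0, 0, 0, 0.5]
    - [0, 0, 0, 0, 0, 0, 0.5]
    - [0, 0, 0, 0, 0, 0, 0.5]
    - [0, 0, 0, 0, 0, 0, 0.5]
    - [0, 0, 0.3, 0, 0, 0, 0.5]
    - [0, 0, 0.6, 0, 0, 0, 0.5]
    - [0, 0, 1, 0, 0, 0, 0.5]
    - [0, 0, 1, 0, 0, 0, 0.5]

```text
clock: 6.78
eef_pos: [635.8, -248.6, 166.7]
eef_rot: [3.133, 0.005, 1.65]
wrist_force: [0.5, -0.3, 1.4]
finger_gap: 47.3
finger_force: 0.0
```

jog_arm:
  series:
    - [-0.5, 0, 0.4, 0, 0, 0, 0.3]
    - [-1, 0, 0.4, 0, 0, 0, 0.3]
    - [-1, 0, 0.4, 0, 0, 0, 0.3]
    - [-1, 0, 0.4, 0, 0, 0, 0.3]

```text
clock: 7.12
eef_pos: [510.0, -247.8, 208.3]
eef_rot: [3.141, 0.001, 1.649]
wrist_force: [1.1, -0.8, 1.4]
finger_gap: 65.4
finger_force: 0.0
```

jog_arm:
  series:
    - [-0.5, 0, 0, 0, 0, 0, 0.3]
    - [-0.9, 0, 0, 0, 0, 0, 0.3]
    - [-0.9, 0, 0, 0, 0, 0, 0.3]
    - [-0.9, 0, 0, 0, 0, 0, 0.3]
    - [-0.9, 0, 0, 0, 0, 0, 0.3]

```text
clock: 7.53
eef_pos: [405.6, -248.1, 207.2]
eef_rot: [3.141, 0.001, 1.649]
wrist_force: [0.1, -0.0, 0.2]
finger_gap: 65.7
finger_force: 0.0
```

Run:
```python
from h import *
c=cam("wrist"); s=manip.read_state(); print(s["eef_pos"],s["eef_rot"],s["finger_gap"],s["wrist_force"])
cv2.imwrite("pics/w3.png",c["frame"][:,:,::-1])
for g,h in [((412,-172),90),((383,-307),78)]:
    try: print(stamp(c,g,h,r=60))
    except Exception as e: print(e)
```

```text
[ 406.29016711 -248.05710583  206.99440175] [3.14068664e+00 6.34507002e-04 1.64960622e+00] 65.79052164972514 [0.72181154 0.17508859 0.07978091]
max() iterable argument is empty
(array([ 382.6, -304. ]), 6.8, array([ 381. , -312.3,   60.1,   40.9,   82.6]))
```

View pics/w3.png

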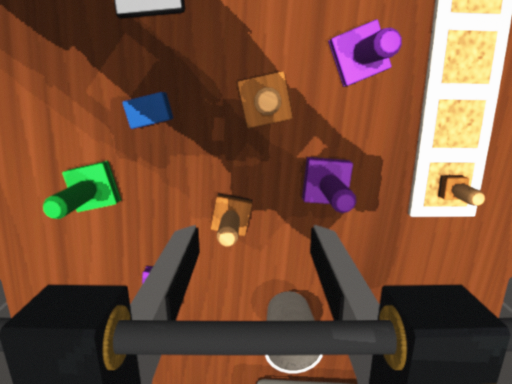

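The view shows stamp d in shadow at (266,100), c with its block at (231,215) and handle top at (227,238), and a standing upright on the last square at (453,190). I'll loosen the thresholds for shadow.

Run:
```python
from h import *
c=cam("wrist"); hsv=cv2.cvtColor(c["frame"],cv2.COLOR_RGB2HSV)
for n,p in dict(dtop=(266,101),dblk=(250,90),dblk2=(280,118),desk=(300,120),desk2=(225,90)).items(): print(n,hsv[p[1],p[0]])
big=lambda ks:max(ks,key=cv2.contourArea)
roi=(225,60,305,140)
for lo in (13,14,15):
    k=big(blobs(c,(lo,0,60),(40,255,255),10,roi)[1]); print(cv2.contourArea(k),rect(c,k,16))
for S in (120,130,140):
    for k in blobs(c,(12,0,140),(40,S,255),30,roi)[1]:
        (u,v),r=cv2.minEnclosingCircle(k); print(S,u,v,r,cast(c,[[u,v]],90)[0].round(1))
g=cv2.GaussianBlur(c["frame"][:,:,2],(3,3),0)
hc=cv2.HoughCircles(c["frame"][60:140,225:305,2].copy(),cv2.HOUGH_GRADIENT,1,40,param1=60,param2=10,minRadius=8,maxRadius=16); print(hc)
```

```text
dtop [ 16 141 214]
dblk [ 13 187 128]
dblk2 [ 14 185 163]
desk [ 10 187  97]
desk2 [ 10 183  88]
2163.5 [ 410.5 -170.    50.2   50.   -72.8]
1289.0 [ 410.6 -169.8   48.7   48.4  -73.8]
472.5 [ 413.  -170.    26.7   26.6  -85.4]
140 267.0 100.5 9.552586555480957 [ 410.6 -169.6   90. ]
[[[42.5 40.5 10.3]]]
```

jog_arm:
  series:
    - [0.02, 0.33, 0, 0, 0, 0.141, 0.3]
    - [0.039, 0.65, 0, 0, 0, 0.141, 0.3]
    - [0.039, 0.65, -0.3, 0, 0, 0.141, 0.3]
    - [0.039, 0.65, -0.6, 0, 0, 0.141, 0.3]
    - [0.039, 0.65, -0.6, 0, 0, 0.141, 0.3]
    - [0.039, 0.65, -0.6, 0, 0, 0.141, 0.3]

```text
clock: 8.13
eef_pos: [410.7, -169.4, 134.1]
eef_rot: [-3.139, -0.002, 1.872]
wrist_force: [-0.8, -0.4, 2.3]
finger_gap: 65.8
finger_force: 0.0
```

jog_arm:
  series:
    - [0, 0, -0.25, 0, 0, 0, 0.3]
    - [0, 0, -0.5, 0, 0, 0, 0.3]
    - [0, 0, -0.713, 0, 0, 0, 0.3]
    - [0, 0, -0.713, 0, 0, 0, 0.3]
    - [0, 0, -0.713, 0, 0, 0, 1]
    - [0, 0, -0.713, 0, 0, 0, 1]
    - [0, 0, -0.713, 0, 0, 0, 1]
    - [0, 0, -0.713, 0, 0, 0, 1]

```text
clock: 8.8
eef_pos: [411.3, -170.2, 50.7]
eef_rot: [3.14, 0.002, 1.871]
wrist_force: [-0.8, 0.4, 0.0]
finger_gap: 42.4
finger_force: 0.0
```

jog_arm:
  series:
    - [0, 0, 0, 0, 0, 0, 1]
    - [0, 0, 0, 0, 0, 0, 1]
    - [0, 0, 0, 0, 0, 0, 1]
    - [0, 0, 0, 0, 0, 0, 1]

```text
clock: 9.13
eef_pos: [410.7, -169.9, 49.5]
eef_rot: [3.141, 0.0, 1.872]
wrist_force: [-0.3, 2.3, 5.4]
finger_gap: 23.4
finger_force: 25.0
```

jog_arm:
  series:
    - [0, 0, 0.3, 0, 0, 0, 1]
    - [0, 0, 0.65, 0, 0, 0, 1]
    - [0, 0, 1, 0, 0, 0, 1]
    - [0, 0, 1, 0, 0, 0, 1]
    - [0, 0, 1, 0, 0, 0, 1]

```text
clock: 9.55
eef_pos: [411.1, -170.1, 170.7]
eef_rot: [3.139, 0.003, 1.872]
wrist_force: [-0.2, 0.7, -2.4]
finger_gap: 23.4
finger_force: 25.0
```

jog_arm:
  series:
    - [0.25, 0.16, 0, 0, 0, -0.07, 1]
    - [0.55, 0.35, 0, 0, 0, -0.141, 1]
    - [0.863, 0.547, 0, 0, 0, -0.141, 1]
    - [0.863, 0.547, 0, 0, 0, -0.141, 1]

```text
clock: 9.88
eef_pos: [516.9, -101.0, 166.7]
eef_rot: [-3.14, -0.001, 1.652]
wrist_force: [-0.8, 0.1, -2.9]
finger_gap: 23.7
finger_force: 25.0
```

jog_arm:
  series:
    - [0.3, 0.19, 0, 0, 0, 0, 1]
    - [0.6, 0.38, 0, 0, 0, 0, 1]
    - [0.8, 0.507, 0, 0, 0, 0, 1]
    - [0.863, 0.547, 0, 0, 0, 0, 1]
    - [0.863, 0.547, 0, 0, 0, 0, 1]
    - [0.863, 0.547, 0, 0, 0, 0, 1]

```text
clock: 10.38
eef_pos: [616.6, -38.7, 167.2]
eef_rot: [-3.139, -0.0, 1.651]
wrist_force: [-0.4, -0.3, -1.3]
finger_gap: 23.7
finger_force: 25.0
```

jog_arm:
  series:
    - [0, 0, -0.3, 0, 0, 0, 1]
    - [0, 0, -0.55, 0, 0, 0, 1]
    - [0, 0, -0.75, 0, 0, 0, 1]
    - [0, 0, -0.85, 0, 0, 0, 1]
    - [0, 0, -0.89, 0, 0, 0, 1]
    - [0, 0, -0.91, 0, 0, 0, 1]
    - [0, 0, -0.91, 0, 0, 0, 1]
    - [0, 0, -0.91, 0, 0, 0, 1]

```text
clock: 11.05
eef_pos: [618.1, -38.8, 61.3]
eef_rot: [3.14, 0.0, 1.65]
wrist_force: [-0.1, -0.7, -1.1]
finger_gap: 23.6
finger_force: 25.0
```

jog_arm:
  series:
    - [0, 0, -0.008, 0, 0, 0, 1]
    - [0, 0, -0.012, 0, 0, 0, 1]
    - [0, 0, -0.012, 0, 0, 0, 1]
    - [0, 0, -0.012, 0, 0, 0, 1]

```text
clock: 11.38
eef_pos: [618.1, -38.6, 59.5]
eef_rot: [3.14, 0.0, 1.65]
wrist_force: [-0.2, 0.4, 6.1]
finger_gap: 24.2
finger_force: 25.0
```

jog_arm:
  series:
    - [0, 0, 0, 0, 0, 0, 0.5]
    - [0, 0, 0, 0, 0, 0, 0.5]
    - [0, 0, 0, 0, 0, 0, 0.5]
    - [0, 0, 0, 0, 0, 0, 0.5]
    - [0, 0, 0.3, 0, 0, 0, 0.5]
    - [0, 0, 0.65, 0, 0, 0, 0.5]
    - [0, 0, 1, 0, 0, 0, 0.5]
    - [0, 0, 1, 0, 0, 0, 0.3]

```text
clock: 12.05
eef_pos: [620.1, -38.7, 187.0]
eef_rot: [3.13, 0.002, 1.65]
wrist_force: [0.5, 0.2, 1.0]
finger_gap: 51.3
finger_force: 0.0
```

jog_arm:
  series:
    - [-0.3, -0.45, 0.2, 0, 0, 0, 0.3]
    - [-0.6, -0.9, 0.2, 0, 0, 0, 0.3]
    - [-0.6, -0.9, 0.2, 0, 0, 0, 0.3]
    - [-0.6, -0.9, 0.2, 0, 0, 0, 0.3]

```text
clock: 12.38
eef_pos: [543.3, -150.3, 203.2]
eef_rot: [3.141, 0.001, 1.647]
wrist_force: [0.8, -0.9, 0.0]
finger_gap: 65.8
finger_force: 0.0
```

jog_arm:
  series:
    - [-0.3, -0.45, 0, 0, 0, 0, 0.3]
    - [-0.6, -0.9, 0, 0, 0, 0, 0.3]
    - [-0.6, -0.9, 0, 0, 0, 0, 0.3]
    - [-0.6, -0.9, 0, 0, 0, 0, 0.3]

```text
clock: 12.72
eef_pos: [470.9, -258.4, 202.3]
eef_rot: [-3.141, 0.001, 1.646]
wrist_force: [0.6, -0.6, -1.5]
finger_gap: 65.7
finger_force: 0.0
```

jog_arm:
  series:
    - [-0.3, -0.45, 0, 0, 0, 0, 0.3]
    - [-0.6, -0.9, 0, 0, 0, 0, 0.3]
    - [-0.6, -0.9, 0, 0, 0, 0, 0.3]
    - [-0.6, -0.9, 0, 0, 0, 0, 0.3]
    - [-0.6, -0.9, 0, 0, 0, 0, 0.3]

```text
clock: 13.13
eef_pos: [400.6, -363.9, 202.1]
eef_rot: [-3.141, -0.0, 1.647]
wrist_force: [-0.1, 0.3, 0.2]
finger_gap: 65.6
finger_force: 0.0
```

Run:
```python
from h import *
c=cam("wrist"); s=manip.read_state(); print(s["eef_pos"],s["eef_rot"],s["finger_gap"],s["wrist_force"])
cv2.imwrite("pics/w4.png",c["frame"][:,:,::-1])
for r in (40,50): print(stamp(c,(382,-305),78,r=r))
```

```text
[ 401.49285447 -362.6416134   202.08217005] [-3.14153967e+00 -4.65972456e-04  1.64845332e+00] 65.9467055857166 [-0.07750433  0.31638776  0.00994926]Traceback (most recent call last):
  File "<stdin>", line 4, in <module>
  File "h.py", line 34, in stamp
    t=big(blobs(c,(20,0,200),(40,110,255),10,roi)[1]); (x,y),rr=cv2.minEnclosingCircle(t)
  File "h.py", line 33, in <lambda>
    big=lambda ks:max(ks,key=cv2.contourArea)
                  ~~~^^^^^^^^^^^^^^^^^^^^^^^^
ValueError: max() iterable argument is empty
```

View pics/w4.png

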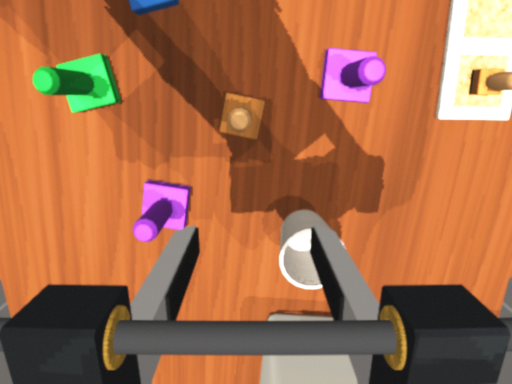

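The wrist view shows c in shadow, with its block at (242,116) and handle top at (239,118). The white paper cup, which I must leave alone, is at (302,255).

```bash
cat >> h.py <<'E'
def dark(c,roi,h):
    big=lambda ks:max(ks,key=cv2.contourArea)
    for lo in (13,14): print("block",rect(c,big(blobs(c,(lo,0,60),(40,255,255),10,roi)[1]),16))
    for k in blobs(c,(12,0,140),(40,140,255),30,roi)[1]:
        (u,v),r=cv2.minEnclosingCircle(k); print("top",round(r,1),cast(c,[[u,v]],h)[0].round(1))
E
python3 - <<'E'
from h import *
c=cam("wrist"); dark(c,(208,80,278,152),78)
print(rect(c,max(blobs(c,(0,0,150),(180,40,255),100,(270,200,330,300))[1],key=cv2.contourArea),75))
E
```

```text
block [ 382.2 -303.7   42.3   41.8   82.5]
block [ 381.8 -303.8   40.5   39.7   82.5]
top 11.0 [ 382.3 -302.3   78. ]
[ 450.3 -438.5   68.8   39.   -71.8]
```

jog_arm:
  series:
    - [-0.08, 0.25, 0, 0, 0, -0.133, 0.3]
    - [-0.161, 0.493, 0, 0, 0, -0.133, 0.3]
    - [-0.161, 0.493, -0.3, 0, 0, -0.133, 0.3]
    - [-0.161, 0.493, -0.6, 0, 0, -0.133, 0.3]
    - [-0.161, 0.493, -0.6, 0, 0, -0.133, 0.3]
    - [-0.161, 0.493, -0.6, 0, 0, -0.133, 0.3]

```text
clock: 13.73
eef_pos: [382.6, -302.1, 130.2]
eef_rot: [-3.139, -0.002, 1.443]
wrist_force: [0.9, -0.2, 0.7]
finger_gap: 65.9
finger_force: 0.0
```

jog_arm:
  series:
    - [0, 0, -0.25, 0, 0, 0, 0.3]
    - [0, 0, -0.5, 0, 0, 0, 0.3]
    - [0, 0, -0.745, 0, 0, 0, 0.3]
    - [0, 0, -0.745, 0, 0, 0, 0.3]
    - [0, 0, -0.745, 0, 0, 0, 1]
    - [0, 0, -0.745, 0, 0, 0, 1]
    - [0, 0, -0.745, 0, 0, 0, 1]
    - [0, 0, -0.745, 0, 0, 0, 1]

```text
clock: 14.4
eef_pos: [383.1, -304.0, 42.9]
eef_rot: [3.139, 0.002, 1.441]
wrist_force: [0.4, 0.2, -0.2]
finger_gap: 42.5
finger_force: 0.0
```

jog_arm:
  series:
    - [0, 0, 0, 0, 0, 0, 1]
    - [0, 0, 0, 0, 0, 0, 1]
    - [0, 0, 0, 0, 0, 0, 1]
    - [0, 0, 0, 0, 0, 0, 1]

```text
clock: 14.73
eef_pos: [382.3, -303.4, 41.4]
eef_rot: [3.141, 0.0, 1.441]
wrist_force: [-1.1, 1.2, 4.4]
finger_gap: 21.4
finger_force: 25.0
```

jog_arm:
  series:
    - [0, 0, 0.3, 0, 0, 0, 1]
    - [0, 0, 0.65, 0, 0, 0, 1]
    - [0, 0, 1, 0, 0, 0, 1]
    - [0, 0, 1, 0, 0, 0, 1]
    - [0, 0, 1, 0, 0, 0, 1]

```text
clock: 15.15
eef_pos: [382.9, -303.9, 162.8]
eef_rot: [3.138, 0.002, 1.441]
wrist_force: [0.8, -0.7, -1.2]
finger_gap: 21.8
finger_force: 25.0
```

jog_arm:
  series:
    - [0.3, 0.25, 0.1, 0, 0, 0.07, 1]
    - [0.669, 0.542, 0.1, 0, 0, 0.133, 1]
    - [0.669, 0.542, 0.1, 0, 0, 0.133, 1]
    - [0.669, 0.542, 0.1, 0, 0, 0.133, 1]

```text
clock: 15.48
eef_pos: [464.4, -235.6, 171.2]
eef_rot: [-3.14, -0.002, 1.654]
wrist_force: [-0.6, -0.0, -0.7]
finger_gap: 21.5
finger_force: 25.0
```

jog_arm:
  series:
    - [0.3, 0.25, 0, 0, 0, 0, 1]
    - [0.669, 0.542, 0, 0, 0, 0, 1]
    - [0.669, 0.542, 0, 0, 0, 0, 1]
    - [0.669, 0.542, 0, 0, 0, 0, 1]

```text
clock: 15.82
eef_pos: [544.2, -170.8, 170.8]
eef_rot: [-3.139, -0.002, 1.653]
wrist_force: [-0.8, 0.2, -1.1]
finger_gap: 21.2
finger_force: 25.0
```

jog_arm:
  series:
    - [0.3, 0.25, 0, 0, 0, 0, 1]
    - [0.55, 0.446, 0, 0, 0, 0, 1]
    - [0.669, 0.542, 0, 0, 0, 0, 1]
    - [0.669, 0.542, 0, 0, 0, 0, 1]
    - [0.669, 0.542, 0, 0, 0, 0, 1]

```text
clock: 16.23
eef_pos: [622.5, -108.2, 170.9]
eef_rot: [-3.139, -0.001, 1.651]
wrist_force: [0.2, -1.0, -1.6]
finger_gap: 21.5
finger_force: 25.0
```

jog_arm:
  series:
    - [0, 0, -0.3, 0, 0, 0, 1]
    - [0, 0, -0.6, 0, 0, 0, 1]
    - [0, 0, -0.8, 0, 0, 0, 1]
    - [0, 0, -0.9, 0, 0, 0, 1]
    - [0, 0, -0.96, 0, 0, 0, 1]
    - [0, 0, -0.99, 0, 0, 0, 1]
    - [0, 0, -0.99, 0, 0, 0, 1]
    - [0, 0, -0.99, 0, 0, 0, 1]

```text
clock: 16.9
eef_pos: [623.6, -108.6, 55.6]
eef_rot: [3.14, 0.001, 1.65]
wrist_force: [0.6, -0.2, -1.2]
finger_gap: 21.2
finger_force: 25.0
```

jog_arm:
  series:
    - [0, 0, -0.02, 0, 0, 0, 1]
    - [0, 0, -0.025, 0, 0, 0, 1]
    - [0, 0, -0.025, 0, 0, 0, 1]
    - [0, 0, -0.025, 0, 0, 0, 1]

```text
clock: 17.23
eef_pos: [623.2, -108.2, 51.5]
eef_rot: [3.141, 0.0, 1.65]
wrist_force: [-0.0, 0.8, -0.6]
finger_gap: 21.0
finger_force: 25.0
```

jog_arm:
  series:
    - [0, 0, -0.006, 0, 0, 0, 1]
    - [0, 0, -0.008, 0, 0, 0, 1]
    - [0, 0, -0.008, 0, 0, 0, 1]

```text
clock: 17.48
eef_pos: [623.3, -108.2, 51.4]
eef_rot: [3.141, 0.0, 1.65]
wrist_force: [-4.3, 0.2, 7.9]
finger_gap: 21.7
finger_force: 25.0
```

jog_arm:
  series:
    - [0, 0, 0, 0, 0, 0, 0.5]
    - [0, 0, 0, 0, 0, 0, 0.5]
    - [0, 0, 0, 0, 0, 0, 0.5]
    - [0, 0, 0, 0, 0, 0, 0.5]
    - [0, 0, 0.3, 0, 0, 0, 0.5]
    - [0, 0, 0.65, 0, 0, 0, 0.5]
    - [0, 0, 1, 0, 0, 0, 0.5]
    - [0, 0, 1, 0, 0, 0, 0.5]

```text
clock: 18.15
eef_pos: [625.7, -108.8, 179.1]
eef_rot: [3.13, 0.004, 1.65]
wrist_force: [0.2, -1.4, 1.3]
finger_gap: 46.9
finger_force: 0.0
```

jog_arm:
  series:
    - [-0.4, 0.35, 0.25, 0, 0, 0, 0.3]
    - [-0.8, 0.72, 0.25, 0, 0, 0, 0.3]
    - [-0.8, 0.72, 0.25, 0, 0, 0, 0.3]
    - [-0.8, 0.72, 0.25, 0, 0, 0, 0.3]

```text
clock: 18.48
eef_pos: [524.2, -19.0, 201.0]
eef_rot: [3.141, -0.0, 1.652]
wrist_force: [0.4, 0.2, 0.7]
finger_gap: 65.3
finger_force: 0.0
```

jog_arm:
  series:
    - [-0.4, 0.35, 0, 0, 0, 0, 0.3]
    - [-0.8, 0.72, 0, 0, 0, 0, 0.3]
    - [-0.8, 0.72, 0, 0, 0, 0, 0.3]
    - [-0.8, 0.72, 0, 0, 0, 0, 0.3]
    - [-0.8, 0.72, 0, 0, 0, 0, 0.3]

```text
clock: 18.9
eef_pos: [430.5, 65.6, 200.7]
eef_rot: [3.14, 0.0, 1.652]
wrist_force: [-0.2, -0.7, 0.6]
finger_gap: 65.7
finger_force: 0.0
```

Run:
```python
from h import *
c=cam("wrist"); s=manip.read_state(); print(s["eef_pos"],s["eef_rot"],s["finger_gap"],s["wrist_force"])
cv2.imwrite("pics/w5.png",c["frame"][:,:,::-1])
p=proj(c,[[428,151,33]])[0]; print(p); x,y=map(int,p); r=38
dark(c,(x-r,max(0,y-r),x+r,y+r),66)
try: print(stamp(c,(428,151),66,r=r))
except Exception as e: print(e)
```

```text
[431.39290975  64.8159272  200.62768252] [3.14034629e+00 1.00307145e-04 1.65139554e+00] 65.39135532606142 [ 1.02959674 -0.73562272 -0.08718   ]
[258.98142113  92.13398594]
block [427.8 151.2  34.2  34.2  78.4]
block [427.8 151.3  33.3  33.  -11.6]
top 8.7 [427.7 151.8  66. ]
(array([427.8, 151.5]), 7.1, array([427.8, 151.3,  33.3,  33. , -11.6]))
```

View pics/w5.png

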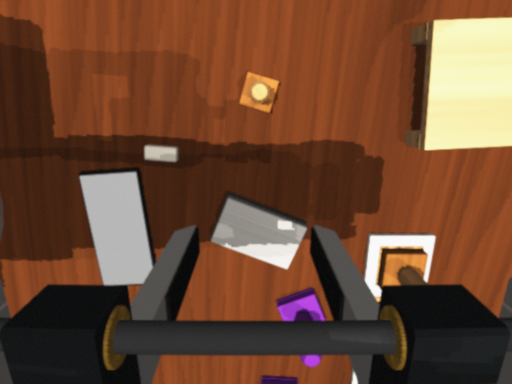

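The view shows b at (259,92), the ink pad at (260,231) tilted, the shelf front at about (425,85), and d on its square at (403,268). I'm picking up b.

jog_arm:
  series:
    - [-0.026, 0.35, 0, 0, 0, -0.179, 0.3]
    - [-0.026, 0.723, 0, 0, 0, -0.179, 0.3]
    - [-0.026, 0.723, -0.3, 0, 0, -0.179, 0.3]
    - [-0.026, 0.723, -0.65, 0, 0, -0.179, 0.3]
    - [-0.026, 0.723, -0.65, 0, 0, -0.179, 0.3]
    - [-0.026, 0.723, -0.65, 0, 0, -0.179, 0.3]

```text
clock: 19.45
eef_pos: [428.1, 150.5, 121.5]
eef_rot: [-3.138, 0.002, 1.369]
wrist_force: [0.5, 0.5, 0.9]
finger_gap: 65.6
finger_force: 0.0
```

jog_arm:
  series:
    - [0, 0, -0.25, 0, 0, 0, 0.3]
    - [0, 0, -0.5, 0, 0, 0, 0.3]
    - [0, 0, -0.735, 0, 0, 0, 0.3]
    - [0, 0, -0.735, 0, 0, 0, 0.3]
    - [0, 0, -0.735, 0, 0, 0, 1]
    - [0, 0, -0.735, 0, 0, 0, 1]
    - [0, 0, -0.735, 0, 0, 0, 1]
    - [0, 0, -0.735, 0, 0, 0, 1]

```text
clock: 20.12
eef_pos: [429.1, 151.5, 35.9]
eef_rot: [3.139, -0.001, 1.369]
wrist_force: [-0.1, 1.3, -0.8]
finger_gap: 42.7
finger_force: 0.0
```

jog_arm:
  series:
    - [0, 0, 0, 0, 0, 0, 1]
    - [0, 0, 0, 0, 0, 0, 1]
    - [0, 0, 0, 0, 0, 0, 1]
    - [0, 0, 0, 0, 0, 0, 1]

```text
clock: 20.45
eef_pos: [428.0, 151.4, 34.2]
eef_rot: [3.141, -0.0, 1.369]
wrist_force: [-0.3, -0.1, 3.2]
finger_gap: 19.5
finger_force: 25.0
```

jog_arm:
  series:
    - [0, 0, 0.3, 0, 0, 0, 1]
    - [0, 0, 0.65, 0, 0, 0, 1]
    - [0, 0, 1, 0, 0, 0, 1]
    - [0, 0, 1, 0, 0, 0, 1]
    - [0, 0, 1, 0, 0, 0, 1]

```text
clock: 20.87
eef_pos: [428.8, 151.6, 155.8]
eef_rot: [3.138, -0.002, 1.369]
wrist_force: [0.1, -1.1, -0.8]
finger_gap: 19.5
finger_force: 25.0
```

jog_arm:
  series:
    - [0.28, -0.45, 0.2, 0, 0, 0.07, 1]
    - [0.557, -0.915, 0.2, 0, 0, 0.179, 1]
    - [0.557, -0.915, 0.2, 0, 0, 0.179, 1]
    - [0.557, -0.915, 0.2, 0, 0, 0.179, 1]

```text
clock: 21.2
eef_pos: [496.1, 38.0, 176.9]
eef_rot: [-3.14, 0.001, 1.653]
wrist_force: [0.1, 1.0, 0.1]
finger_gap: 19.4
finger_force: 25.0
```

jog_arm:
  series:
    - [0.28, -0.45, 0, 0, 0, 0, 1]
    - [0.557, -0.915, 0, 0, 0, 0, 1]
    - [0.557, -0.915, 0, 0, 0, 0, 1]
    - [0.557, -0.915, 0, 0, 0, 0, 1]

```text
clock: 21.53
eef_pos: [562.9, -72.9, 175.6]
eef_rot: [-3.139, 0.0, 1.646]
wrist_force: [-0.3, 0.0, -0.9]
finger_gap: 19.4
finger_force: 25.0
```

jog_arm:
  series:
    - [0.28, -0.45, 0, 0, 0, 0, 1]
    - [0.48, -0.79, 0, 0, 0, 0, 1]
    - [0.557, -0.915, 0, 0, 0, 0, 1]
    - [0.557, -0.915, 0, 0, 0, 0, 1]
    - [0.557, -0.915, 0, 0, 0, 0, 1]

```text
clock: 21.95
eef_pos: [628.2, -179.3, 175.0]
eef_rot: [-3.138, -0.002, 1.647]
wrist_force: [-0.3, 0.6, -0.2]
finger_gap: 19.6
finger_force: 25.0
```

jog_arm:
  series:
    - [0, 0, -0.3, 0, 0, 0, 1]
    - [0, 0, -0.6, 0, 0, 0, 1]
    - [0, 0, -0.8, 0, 0, 0, 1]
    - [0, 0, -0.9, 0, 0, 0, 1]
    - [0, 0, -1, 0, 0, 0, 1]
    - [0, 0, -1, 0, 0, 0, 1]

```text
clock: 22.45
eef_pos: [627.7, -177.0, 56.2]
eef_rot: [-3.139, -0.001, 1.651]
wrist_force: [-0.3, 0.6, -1.1]
finger_gap: 19.6
finger_force: 25.0
```

jog_arm:
  series:
    - [0, 0, -0.05, 0, 0, 0, 1]
    - [0, 0, -0.09, 0, 0, 0, 1]
    - [0, 0, -0.11, 0, 0, 0, 1]
    - [0, 0, -0.12, 0, 0, 0, 1]
    - [0, 0, -0.12, 0, 0, 0, 1]
    - [0, 0, -0.12, 0, 0, 0, 1]

```text
clock: 22.95
eef_pos: [628.8, -178.2, 44.3]
eef_rot: [3.141, 0.0, 1.65]
wrist_force: [-1.8, 0.2, 2.7]
finger_gap: 19.0
finger_force: 25.0
```

jog_arm:
  series:
    - [0, 0, 0, 0, 0, 0, 0.5]
    - [0, 0, 0, 0, 0, 0, 0.5]
    - [0, 0, 0, 0, 0, 0, 0.5]
    - [0, 0, 0, 0, 0, 0, 0.5]
    - [0, 0, 0.3, 0, 0, 0, 0.5]
    - [0, 0, 0.65, 0, 0, 0, 0.5]
    - [0, 0, 1, 0, 0, 0, 0.5]
    - [0, 0, 1, 0, 0, 0, 0.5]

```text
clock: 23.62
eef_pos: [631.1, -178.9, 172.8]
eef_rot: [3.13, 0.005, 1.65]
wrist_force: [0.1, -0.2, 1.6]
finger_gap: 46.9
finger_force: 0.0
```

jog_arm:
  series:
    - [-0.33, 0.25, 0.3, 0, 0, 0, 0]
    - [-0.66, 0.5, 0.5, 0, 0, 0, 0]
    - [-0.66, 0.5, 0.5, 0, 0, 0, 0]
    - [-0.66, 0.5, 0.5, 0, 0, 0, 0]

```text
clock: 23.95
eef_pos: [547.8, -116.0, 227.4]
eef_rot: [3.137, 0.001, 1.652]
wrist_force: [-0.0, 0.2, 1.0]
finger_gap: 70.2
finger_force: 0.0
```

jog_arm:
  series:
    - [-0.33, 0.25, 0, 0, 0, 0, 0]
    - [-0.66, 0.5, 0, 0, 0, 0, 0]
    - [-0.66, 0.5, 0, 0, 0, 0, 0]
    - [-0.66, 0.5, 0, 0, 0, 0, 0]
    - [-0.66, 0.5, 0, 0, 0, 0, 0]
    - [-0.66, 0.5, 0, 0, 0, 0, 0]

```text
clock: 24.45
eef_pos: [470.8, -58.5, 223.7]
eef_rot: [3.141, 0.0, 1.65]
wrist_force: [0.0, -0.2, 0.1]
finger_gap: 93.8
finger_force: 0.0
```

Run:
```python
from h import *
c=cam("wrist"); s=manip.read_state(); print(s["eef_pos"],s["eef_rot"],s["finger_gap"],s["wrist_force"])
cv2.imwrite("pics/w6.png",c["frame"][:,:,::-1])
for k in blobs(c,(0,0,70),(180,60,255),600)[1]: print("pad?",k[:,0].mean(0).round(),rect(c,k,22))
for k in blobs(c,(22,30,140),(40,140,255),600)[1]: print("shelf?",k[:,0].mean(0).round(),rect(c,k,46))
```

```text
[470.81419481 -58.64082105 223.46322787] [-3.14158029e+00  7.94679187e-05  1.64960708e+00] 94.23807437285137 [0.13780623 0.02553943 0.97524953]
pad? [404. 366.] [ 700.2 -329.8   55.3   47.3  -85.3]
pad? [105. 366.] [ 287.4 -362.    54.2   48.1  -84.6]
pad? [259. 341.] [ 489.7 -297.4  556.1   37.8    5. ]
pad? [340. 292.] [ 598.9 -210.3   90.9   27.7  -85.6]
pad? [128. 279.] [ 328.6 -217.4  185.    53.1   55.1]
pad? [379. 209.] [ 631.6 -125.7  275.1  101.6  -74.3]
pad? [231. 119.] [440.9  -4.8  98.1  58.8 -17.4]
pad? [ 88. 118.] [281.1 -18.8 140.2  66.3 -81.3]
pad? [454.   6.] [665.4 130.2 119.8  13.4   6.1]
```

View pics/w6.png

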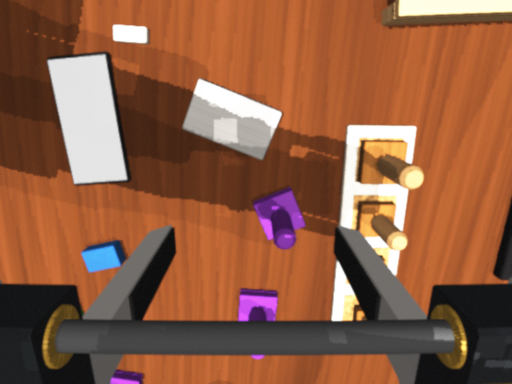

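The wrist view shows the ink pad at (231,119), partly in shadow. It measures 98x59 mm, which matches 100x60, with its centre at (441,-5) and yaw -17.4°. Stamps d and c stand on their squares, and the look-alike purple stamp is well clear. I'm gripping the pad across its width near its rear end.

jog_arm:
  series:
    - [-0.25, 0.25, 0, 0, 0, 0.6, 0]
    - [-0.481, 0.518, 0, 0, 0, 0.6, 0]
    - [-0.481, 0.518, -0.4, 0, 0, 0.6, 0]
    - [-0.481, 0.518, -0.8, 0, 0, 0.6, 0]
    - [-0.481, 0.518, -0.8, 0, 0, 0.6, 0]
    - [-0.481, 0.518, -0.8, 0, 0, 0.6, 0]
    - [-0.481, 0.518, -0.8, 0, 0, 0.6, 0]
    - [-0.481, 0.518, -0.8, 0, 0, 0.6, 0]

```text
clock: 25.17
eef_pos: [412.9, 3.6, 127.0]
eef_rot: [-3.141, -0.001, 2.599]
wrist_force: [0.1, -0.5, -0.7]
finger_gap: 93.8
finger_force: 0.0
```

jog_arm:
  series:
    - [0, 0, 0, 0, 0, 0.157, 0]
    - [0, 0, -0.2, 0, 0, 0.157, 0]
    - [0, 0, -0.5, 0, 0, 0.157, 0]
    - [0, 0, -0.6, 0, 0, 0.157, 0]
    - [0, 0, -0.6, 0, 0, 0.157, 0]
    - [0, 0, -0.6, 0, 0, 0.157, 0]

```text
clock: 25.67
eef_pos: [412.7, 3.8, 55.4]
eef_rot: [-3.141, -0.001, 2.839]
wrist_force: [0.4, -0.1, 0.3]
finger_gap: 94.0
finger_force: 0.0
```

Run:
```python
from h import *
s=manip.read_state(); print(s["eef_pos"],s["eef_rot"],s["finger_gap"],s["wrist_force"])
c=cam("wrist"); cv2.imwrite("pics/w7.png",c["frame"][:,:,::-1])
```

```text
[412.69728322   3.75447719  55.4088119 ] [-3.14124098e+00 -1.42737110e-03  2.83851493e+00] 93.97709389439964 [ 0.44888034 -0.10034494  0.30539235]
```

View pics/w7.png

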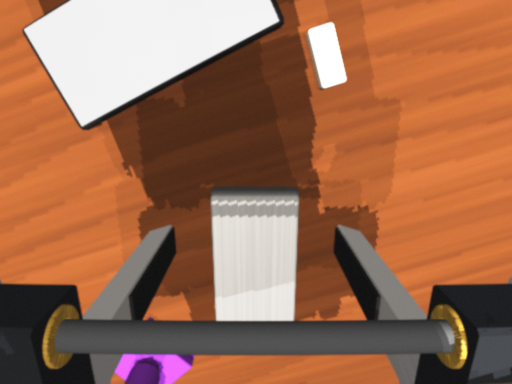

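The pad (211–299 px) is centred and aligned between the fingers (175–335 px). I descend and grip.

jog_arm:
  series:
    - [0, 0, -0.15, 0, 0, 0, 0]
    - [0, 0, -0.28, 0, 0, 0, 0]
    - [0, 0, -0.35, 0, 0, 0, 0]
    - [0, 0, -0.38, 0, 0, 0, 0]
    - [0, 0, -0.38, 0, 0, 0, 0]
    - [0, 0, -0.38, 0, 0, 0, 0.5]
    - [0, 0, -0.38, 0, 0, 0, 0.5]
    - [0, 0, -0.38, 0, 0, 0, 0.5]

```text
clock: 26.38
eef_pos: [412.8, 4.1, 10.7]
eef_rot: [3.141, 0.001, 2.839]
wrist_force: [-1.1, -0.4, 0.7]
finger_gap: 77.5
finger_force: 0.0
```

jog_arm:
  series:
    - [0, 0, 0, 0, 0, 0, 0.6]
    - [0, 0, 0, 0, 0, 0, 0.6]
    - [0, 0, 0, 0, 0, 0, 0.6]
    - [0, 0, 0, 0, 0, 0, 0.6]
    - [0, 0, 0, 0, 0, 0, 0.6]

```text
clock: 26.8
eef_pos: [412.5, 4.1, 10.3]
eef_rot: [3.142, 0.0, 2.839]
wrist_force: [-0.7, 0.6, 5.8]
finger_gap: 59.7
finger_force: 25.0
```

jog_arm:
  series:
    - [0, 0, 0.05, 0, 0, 0, 0.6]
    - [0.14, 0.3, 0.05, 0, 0, 0.07, 0.6]
    - [0.28, 0.613, 0.05, 0, 0, 0.141, 0.6]
    - [0.28, 0.613, 0.05, 0, 0, 0.141, 0.6]

```text
clock: 27.13
eef_pos: [448.2, 81.9, 16.9]
eef_rot: [3.141, 0.003, 3.07]
wrist_force: [0.2, -0.4, -1.2]
finger_gap: 59.3
finger_force: 25.0
```

jog_arm:
  series:
    - [0.14, 0.3, 0, 0, 0, 0.07, 0.6]
    - [0.28, 0.613, 0, 0, 0, 0.142, 0.6]
    - [0.28, 0.613, 0, 0, 0, 0.142, 0.6]
    - [0.28, 0.613, -0.02, 0, 0, 0.142, 0.6]
    - [0.28, 0.613, -0.04, 0, 0, 0.142, 0.6]
    - [0.28, 0.613, -0.04, 0, 0, 0.142, 0.6]

```text
clock: 27.63
eef_pos: [478.8, 150.4, 10.7]
eef_rot: [-3.141, -0.001, -3.001]
wrist_force: [0.2, -0.1, -0.5]
finger_gap: 59.7
finger_force: 25.0
```

Run:
```python
from h import *
s=manip.read_state(); print(s["eef_pos"],s["eef_rot"],s["finger_gap"],s["wrist_force"])
c=cam("wrist"); t=cam("top"); f=t["frame"]
print("shelf in wrist px (front edge mid, corners z46)",proj(c,[[588.5,166.8,46],[597,107.4,46],[580,226.2,46]]).round())
im=np.hstack([cv2.resize(c["frame"],(400,300)),cv2.resize(f[70:220,130:330],(400,300),interpolation=cv2.INTER_CUBIC)])
cv2.imwrite("pics/w8.png",im[:,:,::-1])
for k in blobs(t,(20,40,120),(40,255,255),200,(150,70,240,150))[1]: print("shelf",rect(t,k,46))
for k in blobs(c,(20,20,100),(40,170,255),200)[1]: print("wshelf",k[:,0].mean(0).round(),rect(c,k,46))
```

```text
[478.83808703 150.39028543  10.65744921] [-3.14141352e+00 -1.43412388e-03 -3.00099968e+00] 59.72146653553844 [ 0.18331345 -0.06488223 -0.52943947]
shelf in wrist px (front edge mid, corners z46) [[256. 450.]
 [152. 449.]
 [361. 448.]]
shelf [667.6 177.9 164.3 124.6   8.2]
```

View pics/w8.png

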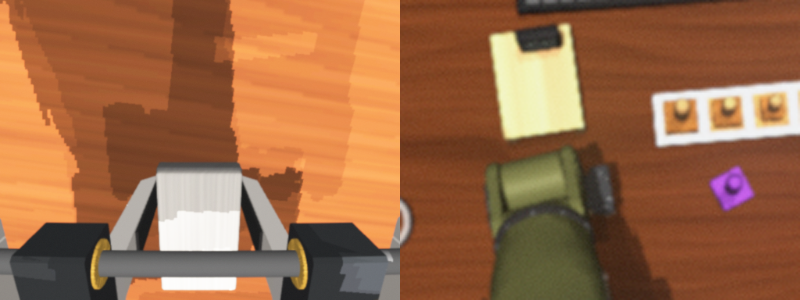

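Left (wrist): the pad is held straight between the fingers. Right (top crop): the arm is in line with the shelf, and d, c, b (681–773, 112) are standing on their corks. I slide the pad in.

jog_arm:
  series:
    - [0.1, 0.014, 0, 0, 0, 0, 0.6]
    - [0.2, 0.029, 0, 0, 0, 0, 0.6]
    - [0.3, 0.043, 0, 0, 0, 0, 0.6]
    - [0.4, 0.057, 0, 0, 0, 0, 0.6]
    - [0.5, 0.071, 0, 0, 0, 0, 0.6]
    - [0.6, 0.086, 0, 0, 0, 0, 0.6]
    - [0.7, 0.1, 0, 0, 0, 0, 0.6]
    - [0.7, 0.1, 0, 0, 0, 0, 0.6]

```text
clock: 28.4
eef_pos: [565.0, 162.6, 11.5]
eef_rot: [3.142, 0.001, -3.001]
wrist_force: [-0.9, -0.4, -0.5]
finger_gap: 59.5
finger_force: 25.0
```

jog_arm:
  series:
    - [0, 0, 0, 0, 0, 0, 0.2]
    - [0, 0, 0, 0, 0, 0, 0.2]
    - [0, 0, 0, 0, 0, 0, 0.2]
    - [0, 0, 0, 0, 0, 0, 0.2]
    - [0, 0, 0.1, 0, 0, 0, 0.2]
    - [0, 0, 0.3, 0, 0, 0, 0.2]
    - [0, 0, 0.5, 0, 0, 0, 0.2]
    - [0, 0, 0.5, 0, 0, 0, 0.2]

```text
clock: 29.07
eef_pos: [565.5, 163.8, 76.8]
eef_rot: [3.141, 0.007, -2.999]
wrist_force: [1.6, -0.1, 0.8]
finger_gap: 75.1
finger_force: 0.0
```

jog_arm:
  series:
    - [-0.3, -0.043, 0, 0, 0, 0, 1]
    - [-0.6, -0.085, 0, 0, 0, 0, 1]
    - [-0.6, -0.085, 0, 0.047, -0.33, 0, 1]
    - [-0.6, -0.085, 0, 0.047, -0.33, 0, 1]
    - [-0.6, -0.085, 0, 0.047, -0.33, 0, 1]
    - [-0.6, -0.085, 0, 0.047, -0.33, 0, 1]
    - [-0.6, -0.085, 0, 0.047, -0.33, 0, 1]
    - [-0.6, -0.085, 0, 0.047, -0.33, 0, 1]

```text
clock: 29.73
eef_pos: [490.2, 152.9, 71.2]
eef_rot: [-3.141, 0.524, -2.999]
wrist_force: [-0.1, -0.3, 0.5]
finger_gap: 25.3
finger_force: 0.0
```

Run:
```python
from h import *
s=manip.read_state(); print(s["eef_pos"],s["eef_rot"],s["finger_gap"],s["wrist_force"],s["joints"].round(2))
print(Ro.from_euler("xyz",s["eef_rot"]).as_matrix().round(3))
c=cam("wrist"); t=cam("side")
im=np.hstack([cv2.resize(c["frame"],(400,300)),cv2.resize(t["frame"][150:330,130:370],(400,300),interpolation=cv2.INTER_CUBIC)])
cv2.imwrite("pics/w9.png",im[:,:,::-1])
```

```text
[490.22678441 152.89963009  71.16788009] [-3.14103005  0.52390813 -2.99877684] 25.28478744344808 [-0.14003981 -0.27497173  0.46108984] [ 0.26  0.21  2.13 -0.21  0.3  -1.27]
[[-0.857 -0.142  0.495]
 [-0.123  0.99   0.071]
 [-0.5   -0.    -0.866]]
```

View pics/w9.png

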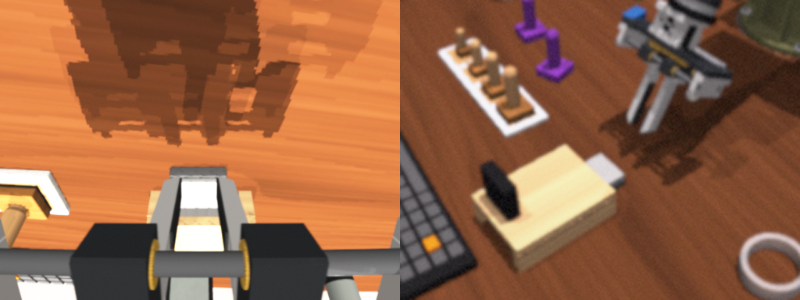

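Left (wrist): the pad's rear end is at (198,172), in front of the shelf. Right (side): the pad is in the opening with its rear end sticking out at (605,170), and all four stamps stand in descending order. I lower the tilted, closed fingers and push.

jog_arm:
  series:
    - [0, 0, -0.1, 0, 0, 0, 1]
    - [0, 0, -0.2, 0, 0, 0, 1]
    - [0, 0, -0.3, 0, 0, 0, 1]
    - [0, 0, -0.4, 0, 0, 0, 1]
    - [0, 0, -0.45, 0, 0, 0, 1]
    - [0, 0, -0.47, 0, 0, 0, 1]
    - [0, 0, -0.47, 0, 0, 0, 1]
    - [0, 0, -0.47, 0, 0, 0, 1]

```text
clock: 30.5
eef_pos: [492.2, 153.0, 15.3]
eef_rot: [-3.141, 0.524, -3.0]
wrist_force: [-0.9, 1.0, -0.1]
finger_gap: 0.7
finger_force: 0.0
```

jog_arm:
  series:
    - [0.06, 0.009, 0, 0, 0, 0, 1]
    - [0.12, 0.017, 0, 0, 0, 0, 1]
    - [0.18, 0.026, 0, 0, 0, 0, 1]
    - [0.24, 0.034, 0, 0, 0, 0, 1]
    - [0.3, 0.043, 0, 0, 0, 0, 1]
    - [0.34, 0.048, 0, 0, 0, 0, 1]
    - [0.34, 0.048, 0, 0, 0, 0, 1]

```text
clock: 31.08
eef_pos: [533.3, 158.9, 14.9]
eef_rot: [-3.141, 0.524, -3.0]
wrist_force: [-0.3, -0.4, 0.1]
finger_gap: 0.5
finger_force: 0.0
```

Run:
```python
from h import *
s=manip.read_state(); print(s["eef_pos"],s["eef_rot"],s["finger_gap"],s["wrist_force"],s["joints"].round(2))
```

```text
[533.30171955 158.86818266  14.90129531] [-3.14130439  0.52398179 -2.99961724] 0.5224314809089847 [-0.26295732 -0.4178543   0.05529686] [ 0.25  0.41  2.03 -0.29  0.19 -1.19]
```

jog_arm:
  series:
    - [0, 0, 0, -0.008, 0.055, 0, 1]
    - [0.04, 0.006, 0, -0.008, 0.055, 0, 1]
    - [0.08, 0.011, 0, -0.008, 0.055, 0, 1]
    - [0.12, 0.017, 0, -0.008, 0.055, 0, 1]
    - [0.16, 0.023, 0, -0.008, 0.055, 0, 1]
    - [0.2, 0.028, 0, -0.008, 0.055, 0, 1]
    - [0.24, 0.034, 0, -0.008, 0.055, 0, 1]
    - [0.24, 0.034, 0, -0.008, 0.055, 0, 1]

```text
clock: 31.75
eef_pos: [562.0, 162.9, 14.9]
eef_rot: [-3.141, 0.437, -2.999]
wrist_force: [0.2, -0.2, -0.0]
finger_gap: 0.8
finger_force: 0.0
```

Run:
```python
from h import *
s=manip.read_state(); print(s["eef_pos"],s["eef_rot"],s["wrist_force"],s["joints"].round(2))
c=cam("wrist"); t=cam("side")
im=np.hstack([cv2.resize(c["frame"],(400,300)),cv2.resize(t["frame"][200:320,190:350],(400,300),interpolation=cv2.INTER_CUBIC)])
cv2.imwrite("pics/w10.png",im[:,:,::-1])
```

```text
[562.02043642 162.91966035  14.89841755] [-3.14088249  0.4372901  -2.99935796] [ 0.21033722 -0.22746837 -0.02602685] [ 0.24  0.46  1.9  -0.12  0.34 -1.37]
```

View pics/w10.png

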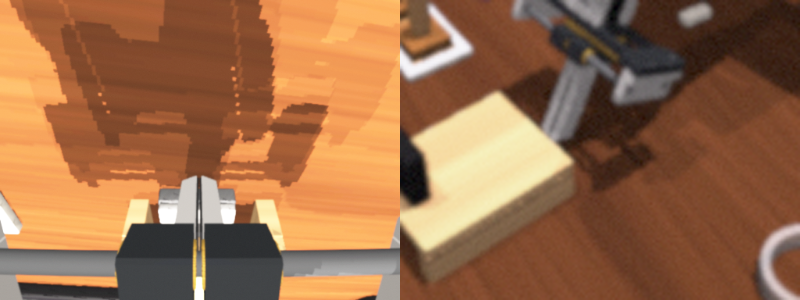

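The left view shows the fingertips pressed on the pad's rear edge at (200,190), centred between the shelf's side walls at (138,210) and (265,210). I continue.

jog_arm:
  series:
    - [0.03, 0.004, 0, 0, 0, 0, 1]
    - [0.06, 0.009, 0, 0, 0, 0, 1]
    - [0.09, 0.013, 0, 0, 0, 0, 1]
    - [0.12, 0.017, 0, 0, 0, 0, 1]
    - [0.15, 0.021, 0, 0, 0, 0, 1]
    - [0.18, 0.026, 0, 0, 0, 0, 1]
    - [0.18, 0.026, 0, 0, 0, 0, 1]

```text
clock: 32.43
eef_pos: [583.5, 166.1, 14.9]
eef_rot: [-3.141, 0.437, -2.999]
wrist_force: [0.1, -0.1, -0.3]
finger_gap: 0.4
finger_force: 0.0
```

jog_arm:
  series:
    - [0.01, 0.0015, 0, 0, 0, 0, 1]
    - [0.02, 0.003, 0, 0, 0, 0, 1]
    - [0.025, 0.0035, 0, 0, 0, 0, 1]
    - [0.025, 0.0035, 0, 0, 0, 0, 1]

```text
clock: 32.77
eef_pos: [585.8, 166.4, 14.9]
eef_rot: [-3.141, 0.436, -2.999]
wrist_force: [-1.1, 0.1, 0.5]
finger_gap: 0.5
finger_force: 0.2
```

Run:
```python
from h import *
s=manip.read_state(); print(s["eef_pos"],s["eef_rot"],s["wrist_force"],s["joints"].round(2))
c=cam("wrist")
cv2.imwrite("pics/w11.png",cv2.resize(c["frame"][190:340,130:390],(780,450),interpolation=cv2.INTER_CUBIC)[:,:,::-1])
```

```text
[585.81712893 166.41012585  14.86244857] [-3.14095854  0.43632792 -2.99919509] [-1.11266218  0.07812028  0.53280763] [ 0.23  0.5   1.84 -0.11  0.37 -1.39]
```

View pics/w11.png

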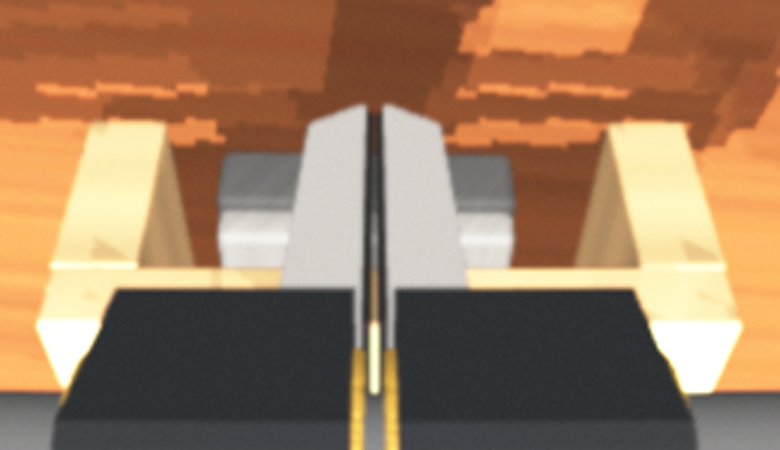

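The pad's rear bottom edge is at crop row 155, below the wall feet at row 122, so it looks to be inside. I check in millimetres.

Run:
```python
from h import *
c=cam("wrist"); v=np.array([.990,.141])
def d(p,z): 
    q=cast(c,[[130+p[0]/3,190+p[1]/3]],z)[0,:2]; return q.round(1),round(float(q@v),1)
for n,p,z in [("wallL foot",(130,122),0),("wallR foot",(648,122),0),("plate lower L",(52,268),34),("plate lower R",(725,268),34),("plate upper L",(40,320),46),("plate upper R",(740,320),46),("pad rear low L",(225,155),0),("pad rear low R",(508,155),0)]: print(n,*d(p,z))
```

```text
wallL foot [596.2 117.8] 606.8
wallR foot [581.3 222. ] 606.8
plate lower L [598.4 110. ] 608.0
plate lower R [581.5 229.2] 608.0
plate upper L [595.7 111. ] 605.3
plate upper R [579.1 227.6] 605.4
pad rear low L [603.7 137.3] 617.0
pad rear low R [595.3 196.1] 617.0
```

The front edge lies at 607 and the pad's rear at 617, so the pad is 10 mm inside and clear of the stop. I retreat and check the stamps on the board.

jog_arm:
  series:
    - [-0.2, -0.028, 0, 0, 0, 0, 1]
    - [-0.4, -0.057, 0, 0, 0, 0, 1]
    - [-0.6, -0.085, 0.1, 0, 0, 0, 1]
    - [-0.6, -0.085, 0.5, 0, 0, 0, 1]
    - [-0.6, -0.085, 1, 0, 0, 0, 1]
    - [-0.6, -0.085, 1, 0, 0, 0, 1]

```text
clock: 33.37
eef_pos: [514.3, 156.5, 139.1]
eef_rot: [3.141, 0.44, -2.999]
wrist_force: [-0.2, -0.7, 0.1]
finger_gap: 0.5
finger_force: 0.0
```

jog_arm:
  series:
    - [-0.4, 0.2, 0.6, -0.04, 0.27, 0, 0.5]
    - [-0.8, 0.4, 0.6, -0.04, 0.27, 0, 0.5]
    - [-0.8, 0.4, 0.6, -0.04, 0.27, 0, 0.5]
    - [-0.8, 0.4, 0.6, -0.04, 0.27, 0, 0.5]
    - [-0.8, 0.4, 0.6, -0.04, 0.27, 0, 0.5]
    - [-0.8, 0.4, 0.6, -0.04, 0.27, 0, 0.5]

```text
clock: 33.87
eef_pos: [418.4, 204.3, 206.4]
eef_rot: [-3.139, 0.011, -2.998]
wrist_force: [0.3, -0.2, -1.3]
finger_gap: 36.9
finger_force: 0.0
```

Run:
```python
from h import *
s=manip.read_state(); print(s["clock"],s["eef_pos"],s["eef_rot"])
t=cam("top"); S=cam("side")
im=np.hstack([cv2.resize(t["frame"][70:175,160:370],(400,200),interpolation=cv2.INTER_CUBIC),cv2.resize(S["frame"][150:310,140:360],(400,291),interpolation=cv2.INTER_CUBIC)[:200]])
cv2.imwrite("pics/f.png",cv2.resize(im,(800,200))[:,:,::-1])
hsv=cv2.cvtColor(t["frame"],cv2.COLOR_RGB2HSV)
# stamp handle tops in both views: expected pixel vs bright blob
sq=dict(d=(617.5,-38.4,90),c=(622.9,-108.2,78),b=(628.4,-178,66),a=(633.8,-247.8,54))
for n,(x,y,h) in sq.items():
    u,w=proj(t,[[x,y,10+h]])[0]
    ks=blobs(t,(15,0,215),(40,120,255),3,(int(u-7),int(w-7),int(u+8),int(w+8)))[1]
    for k in ks:
        m=cv2.moments(k); q=[m["m10"]/m["m00"],m["m01"]/m["m00"]]; print(n,np.round([u,w],1),np.round(q,1),cast(t,[q],10+h)[0].round(1),cv2.contourArea(k))
    u,w=proj(S,[[x,y,10+h]])[0]
    for k in blobs(S,(12,0,150),(40,140,255),6,(int(u-7),int(w-7),int(u+8),int(w+4)))[1]:
        (a,b),r=cv2.minEnclosingCircle(k); print("  side",np.round([u,w],1),np.round([a,b],1),round(r,1))
```

```text
33.8667 [418.43801316 204.31875924 206.43012944] [-3.1390506   0.010884   -2.99800987]
d [270.  122.3] [270.6 120.8] [621.9 -40.  100. ] 17.5
  side [195.8 190.4] [195.6 191.5] 3.7
c [293.8 121.1] [294.  119.1] [ 628.7 -108.9   88. ] 29.0
  side [184.7 181.8] [184.5 183.2] 3.5
b [317.1 119.8] [318.7 118. ] [ 633.7 -182.7   76. ] 48.5
  side [174.7 174. ] [174.  176.5] 4.0
a [340.2 118.6] [342.  116.2] [ 641.  -253.1   64. ] 50.0
  side [165.8 167. ] [165.5 168. ] 2.7
```

View pics/f.png

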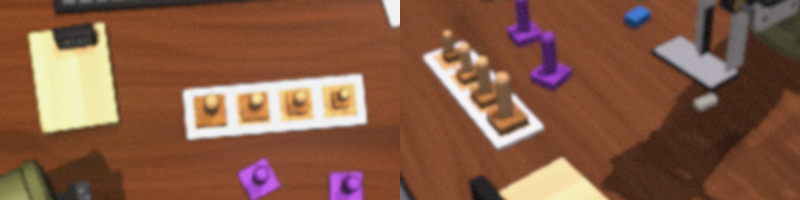

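The combined picture shows all four stamps standing on their squares in descending order away from the shelf, with nothing sticking out of the shelf front. That was my 15th picture, one over the limit of 14, so the last centring check uses numbers only.

Run:
```python
from h import *
t=cam("top")
sq=dict(d=(617.5,-38.4,50),c=(622.9,-108.2,42),b=(628.4,-178,34),a=(633.8,-247.8,26))
for n,(x,y,w) in sq.items():
    u,v=proj(t,[[x,y,26]])[0]; hw=11
    for S in (135,150):
        ks=blobs(t,(5,S,60),(25,255,255),15,(int(u-hw),int(v-hw),int(u+hw+1),int(v+hw+1)))[1]
        if ks: print(n,S,(x,y),rect(t,max(ks,key=cv2.contourArea),26))
s=manip.read_state(); print(s["wrist_force"])
```

```text
d 135 (617.5, -38.4) [ 6.173e+02 -3.940e+01  4.650e+01  4.280e+01 -5.000e-01]
d 150 (617.5, -38.4) [615.  -39.3  43.4  42.2 -85.8]
c 135 (622.9, -108.2) [ 620.5 -108.6   42.3   41.6  -85.8]
c 150 (622.9, -108.2) [ 621.2 -108.2   39.7   37.2   89.3]
b 135 (628.4, -178) [ 624.9 -178.4   40.3   39.6   -0.9]
b 150 (628.4, -178) [ 626.5 -178.4   33.5   31.    89.3]
a 135 (633.8, -247.8) [ 630.2 -246.9   36.4   34.1   88.9]
a 150 (633.8, -247.8) [ 629.7 -245.6   30.2   20.3   58.9]
[-0.07297316 -0.66461376 -0.50017671]
```

```bash
python3 -c "
from cell import manip
print(manip.sign_off())"
```

```text
the job is handed in; nothing more can be done
None
```

I handed the job in at about 34 s on the robot clock: the four stamps stand upright on the cork squares, tallest nearest the shelf; the ink pad is about 10 mm inside the shelf front; the cup and tape were left alone; and I viewed 15 pictures, one over the limit of 14.

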